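# Pin the hold-down arm over a heel block

### The arm

A 7-joint arm with a two-finger parallel gripper is mounted at the origin on the work surface. World frame = base frame: x ahead of the robot, y to its left, z up, the work surface at z = 0. Lengths are in m, angles in rad, forces in N, time in s.
With the tool pointing down it reaches from about 0.425 to 1.025 m from the base axis. Payload 9.4 kg.
Tool frame: the origin (TCP) lies on the front face of the gripper's body, between the roots of the fingers; the fingertips stand 73 mm ahead of it and the grasp point (between the pads) lies 54 mm ahead of it (manip.nose_length is the distance from the TCP to the fingertips, in m); z points along the fingers, y is the direction in which the jaws open and shut (so a half turn about z gives the same grasp; the last joint's range is limited). The gripper opens to 85 mm and grips with 20 to 120 N. Pads are 22 mm wide; open, the fingers measure 114 mm over their backs; the gripper's body (76 mm by 85 mm) begins 54 mm behind the grasp point. The pads swing forward as they close: fully open they stand 13 mm farther back than shut.
Start: joints at [1.247, 0.599, -0.003, 1.599, 0.002, 0.943, -0.08], TCP at [0.177, -0.703, 0.304] pointing down, gripper open.
Joint ranges: [-2.57, 2.57], [-0.35, 1.97], [-1.29, 1.29], [0.11, 2.56], [-1.05, 4.19], [0.11, 1.86], [-2.63, 2.63]. Speed limits (rad/s): [2.22, 2.22, 3.01, 3.01, 3.14, 3.14, 3.14].

### API

Orientations are given as a unit quaternion [x, y, z, w].
In Python, from cell import manip gives the robot as it stands. The module is installed in compiled form; this text tells all that it offers.
- The arm moves only by the tool play_rows, never from a script. Its argument "commands" is a list of rows, each an object of numbers: "gripper": the opening, from 0 (shut) to 1 (fully open); "dx", "dy", "dz": the shift along the world's x, y, z in cm; "rx", "ry", "rz": the turn, a rotation vector about the world's x, y, z in degrees. In form: [{"gripper": .., "dx": .., "dy": .., "dz": .., "rx": .., "ry": .., "rz": ..}, ...]. A call has 1 to 12 rows; each row is the pose to reach, as a shift and turn from the pose measured when the call began; what a row does not reach only later rows make up. A row lasts 1/10 s, in which the tool goes at most 50 mm and 8.59 degrees, less where a joint would pass 70% of its speed; a pose out of reach is approached as far as the arm can. A call with a gripper value outside its range is refused whole. The fingers move at their own pace and stop on an object; "force" is the grip in N (left out, the last holds). Time passes only in rows, so rows that repeat a pose let the fingers close. It gives the time, the measured TCP pose, the force and the opening at its end, in the units of the state.
- manip.read_state(): the state, without advancing time (a new reading comes with each control period).
- manip.capture(name): name is "scene" or "top" or "wrist"; returns (picture, depth): 420x560x3 uint8, red, green, blue; 420x560 float32, m along the optical axis (not along the pixel's ray), 0 where there is no reading.
- manip.camera_info(name): a dict with "vertical_fov" (degrees; the focal length in pixels is half the picture's height over the tangent of half this angle, whatever the lens; pixels are square), "cx", "cy" (the principal point, pixels), "k1" (the pictures are not rectified: a ray, as slopes to the right and down, at radius r is drawn at 1 + k1 r^2 times it, then the intrinsics apply), "world_to_cam" (4x4, takes a point from world to camera coordinates). Camera axes: x right, y down, z forward; pixel columns grow to the right and rows downward; lengths in m; the calibration is good to about 2 mm. A picture is of the moment at which its call begins: read the wrist's pose just before it. camera_info takes no time and is no camera call; for the wrist camera it gives the pose at the moment of the call.
- manip.hand_in(): hands the job in, once; it reports no verdict.
The state is a dict: "t": time; "joints": joint angles; "joint_velocities": joint speeds; "effort": joint torques, N m; "tcp_pos": TCP position; "eef_rot": TCP orientation; "force": force on the tool from outside, world axes, zero at the start; "torque": the same for the moment, N m; "width": opening from 0.0 (shut) to 1.0 (fully open).
Only numpy, scipy, OpenCV 4.12 (cv2) and the standard library are available. Lean on these libraries where they do the work, as an engineer would, in place of code of your own. Each camera call takes 0.05 s, during which the arm holds its last target. There are 200 camera calls.

### The job

The glued heel block in the jig has to be held while it sets: swing the raised arm all the way down so that its eye lies between the two ears, in line with their holes (the pin's taper draws in the last bit), then take the steel pin from its wooden rack and thread it through the first ear, the arm's eye and the other ear, from either side, pushing it fully home so that its head rests against the ear. Let go of it; leave the heel block in its nest, and do not knock over or push away the jar, the tin or the shoe last.

Things in the scene. Friction and masses are not known exactly. Their poses are not given: they have to be found in the camera images.
- jig: Hold-down jig fixed to the table: green base plate 230 x 130 x 15 mm (x -50 to 180, y +-65), two upright steel ears, a wooden nest with a heel block, a hinged steel arm. Origin on the table midway between the ears. x points from the ears to the arm's hinge, away from the robot; y along the ears' holes; z up. Hinge cheeks at x 110 to 140, y within +-21, 100 mm high.
- jig_axis (a point): Point on the ears' common hole axis, midway between the ears, 80 mm above the table; axes as the jig's. Each ear is a plate 12 mm thick (inner faces at y +-22, outer faces at y +-34), 32 mm wide in x, its top 17 mm above this point, with a 14 mm through hole along y.
- hinge (a point): Point on the arm's hinge axis, midway across the jig: jig x 120, y 0, z 80; axes as the jig's. The hinge axis runs along y.
- beam (a joint): Arm angle (rad) about the hinge. 0: level, eye exactly in line with the ear holes; positive: handle end (towards the robot) raised, up to 1.0. Friction keeps it where it is left: 1 to 2 N at the handle pushes it down, 3 to 4 N lifts it. Hard stop at -0.03, the eye then 3.6 mm BELOW the ear holes: a tapered tip pushed in with 5 to 20 N lifts it into line.
- eye (a point): Centre of the arm's eye: a 14.5 mm hole along y, 120 mm from the hinge, through a steel block 34 x 34 mm and 16 mm thick (y +-8 mm from the point). The rest of the arm is a bar 14 mm wide, 20 mm high.
- handle (a point): Point on the upper face of the arm's handle, 180 mm from the hinge, where it can be pushed down (jig x -60, z 88 when the arm is level). The handle is a steel bar 16 x 16 mm from 135 to 205 mm from the hinge, its upper face 8 mm above the hinge line when level.
- heel: Wooden heel block 50 x 40 x 37 mm, loose in the nest of the jig (walls 10 mm high, about 1.5 mm play); origin at the centre of its underside, which is at jig x = 68, y = 0, z = 20. The closed arm's rubber pad hangs just above it, not touching.
- rack: Wooden pin rack fixed to the table: base 130 x 60 x 10 mm with two notched posts. Origin on the table under its centre; x is the direction in which the pin's tip points. Posts at x 36 to 44 and -4 to 2, 30 mm wide, 48 mm high; the pin lies level in their notches, its axis 46 mm above the table, its origin over the rack's, its x along the rack's.
- pin: Steel draw pin 106 mm long, about 110 g. Shank 12 mm thick; flat round head 24 mm across. x points along the pin to the tip; origin on its axis: head at x -40 to -34, full shank to 52, then taper to 4 mm at 66. Fully home, the origin lies at point jig_axis. On the rack the shank is free at x 2 to 36 and at x -34 to -4.
- jar: Bystander: jar 60 mm in diameter, 85 mm high, origin at the centre of its underside.
- tin: Bystander: tin 72 mm in diameter, 100 mm high, origin at the centre of its underside.
- shoe_last: Bystander: wooden shoe last about 240 mm long and 75 mm high, sole down, origin on its underside near the middle.
Things that resemble listed ones, but are neither listed nor needed, are in the scene too. Of the things shaped like the pin, the steel one is meant.

How it is judged:
On the way, in this order (a step that is already met when the one before it is completed fails the run):
1. the arm is swung down between the ears (value of joint beam below 0.04 rad), for 0.2 s.
2. the pin lies in the hole axis, through the first ear and the arm's eye (angle between the x axis of pin and the y axis of jig_axis, either way round below 0.06 rad and x of pin in the frame of jig_axis between -0.003 and 0.003 m and z of pin in the frame of jig_axis between -0.003 and 0.003 m and distance between pin and jig_axis below 0.042 m and value of joint beam below 0.03 rad), for 0.1 s.
At the end, for the whole second after the job is handed in: Pin through both ears and the eye, axis within 3 mm and 0.06 rad of the hole axis, head against an ear (pin origin within 4.5 mm of site jig_axis), at rest; arm level within 0.025 rad; heel block in its nest (within 8 mm, raised less than 6 mm) (angle between the x axis of pin and the y axis of jig_axis, either way round below 0.06 rad and x of pin in the frame of jig_axis between -0.003 and 0.003 m and z of pin in the frame of jig_axis between -0.003 and 0.003 m and distance between pin and jig_axis below 0.0045 m and value of joint beam between -0.025 and 0.025 rad and linear speed of pin below 0.01 m/s and x of heel in the frame of jig between 0.06 and 0.076 m and y of heel in the frame of jig between -0.008 and 0.008 m and z of heel in the frame of jig below 0.026 m); the robot touches nothing.
It fails at once if the jar is knocked over or pushed more than 30 mm (distance of jar from where it was at the start of the episode above 0.03 m or angle between jar's own z axis and vertical above 0.4 rad).
It fails at once if the tin is knocked over or pushed more than 30 mm (distance of tin from where it was at the start of the episode above 0.03 m or angle between tin's own z axis and vertical above 0.4 rad).
It fails at once if the shoe last is knocked over or pushed more than 30 mm (distance of shoe_last from where it was at the start of the episode above 0.03 m or angle between shoe_last's own z axis and vertical above 0.4 rad).
It also fails if it takes over 59 s, if anything falls off the work surface, if the arm or the gripper's body presses on something with over 40 N, if the wrist force passes 120 N, or if a joint passes its speed limit or range.

## Working session

There is one attempt and no reset: what is moved stays moved. The work goes in short steps, Python scripts to look and compute and a tool call to move; the robot and the scene stay as the last step left them, time stands still between calls to the robot, and variables do not carry over. Pictures are saved under pics/ and viewed, about 8 in all and at most 12, crops included, and the job is handed in when it is done.

Besides the shell and the picture viewer there is one more tool, called after "Emit:" in YAML: its name, and indented under it one key for each argument. play_rows: Moves the arm, as the interface text tells. Its arguments: {"type":"object","properties":{"commands":{"type":"array","items":{"type":"object","properties":{"gripper":{"type":"number"},"dx":{"type":"number"},"dy":{"type":"number"},"dz":{"type":"number"},"rx":{"type":"number"},"ry":{"type":"number"},"rz":{"type":"number"}}}},"force":{"type":"number"}},"required":["commands"]}

```bash
mkdir -p pics; cat > h.py <<'E'
import numpy as np, cv2
from cell import manip
def cam(n):
    i=manip.camera_info(n); f=210/np.tan(np.radians(i['vertical_fov'])/2); return i,f,np.array(i['world_to_cam'])
def unray(i,f,u,v):
    xd=(np.asarray(u,float)-i['cx'])/f; yd=(np.asarray(v,float)-i['cy'])/f
    x,y=xd.copy(),yd.copy()
    for _ in range(20):
        s=1+i['k1']*(x*x+y*y); x,y=xd/s,yd/s
    return x,y
def cloud(n,d):
    i,f,T=cam(n); v,u=np.mgrid[0:420,0:560]; x,y=unray(i,f,u,v)
    P=np.stack([x*d,y*d,d,np.ones_like(d)],-1)@np.linalg.inv(T).T
    return P[...,:3]
def plane(n,u,v,z,info=None):
    i,f,T=info or cam(n); x,y=unray(i,f,u,v); W=np.linalg.inv(T)
    r=W[:3,:3]@np.array([x,y,1.]); o=W[:3,3]; return o+r*(z-o[2])/r[2]
def proj(n,p,info=None):
    i,f,T=info or cam(n); q=T[:3,:3]@np.asarray(p)+T[:3,3]; x,y=q[:2]/q[2]; s=1+i['k1']*(x*x+y*y)
    return np.array([x*s*f+i['cx'],y*s*f+i['cy']])
def snap(n,name):
    inf=cam(n); p,d=manip.capture(n); cv2.imwrite(f'pics/{name}.png',p[...,::-1]); np.savez(f'pics/{name}.npz',p=p,d=d,T=inf[2]); return p,d
E
python3 - <<'E'
from h import *
for n in('top','scene'):
    p,d=snap(n,n+'0'); i=manip.camera_info(n); print(n,i['vertical_fov'],i['k1'],np.linalg.inv(i['world_to_cam'])[:3].round(3).tolist())
a=cv2.imread('pics/top0.png')
print(manip.read_state()['t'])
E
```

```text
top 49.49623700658184 0.006675202241286077 [[-0.014, -0.999, 0.05, 0.56], [-1.0, 0.014, 0.014, 0.062], [-0.014, -0.05, -0.999, 1.097]]
scene 51.73357869764846 -0.12465669664446259 [[0.23, 0.774, -0.59, 1.225], [0.973, -0.187, 0.133, -0.079], [-0.008, -0.604, -0.797, 0.91]]
0.1
```

View pics/top0.png

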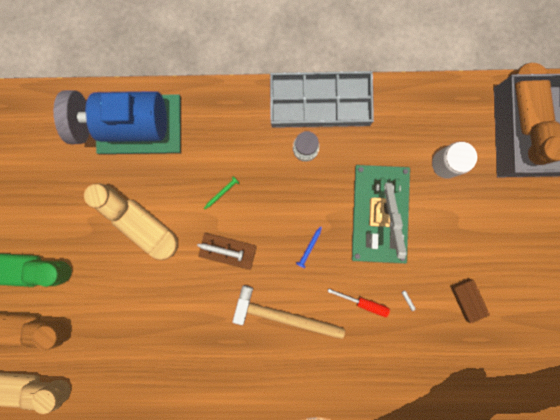

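View pics/scene0.png

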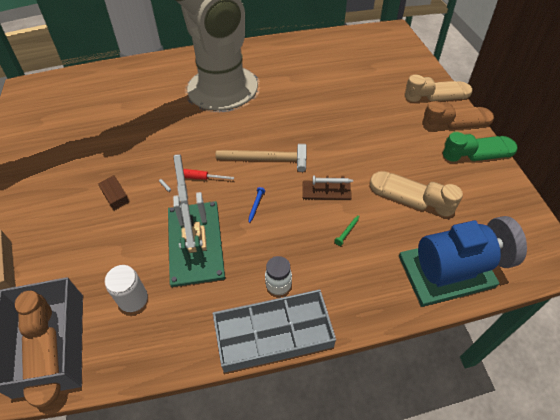

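The top view shows the jig at about (382,213), with its arm raised towards the robot. The rack with the steel pin is at (227,251). The pin-like things are steel at (220,250) on the rack, green at (222,193) and blue at (309,247); only the first is steel and on the rack. The jar is at (306,145), the tin at (460,157) and the shoe last at (130,220). Next I measure and confirm in one crop.

```bash
python3 - <<'E'
from h import *
z=np.load('pics/top0.npz');p,d=z['p'],z['d'];C=cloud('top',d)
hsv=cv2.cvtColor(p,cv2.COLOR_RGB2HSV)
# jig green
def cnt(m,box):
    u0,v0,u1,v1=box; k=np.zeros(m.shape,np.uint8); k[v0:v1,u0:u1]=m[v0:v1,u0:u1]; 
    cs,_=cv2.findContours(k,cv2.RETR_EXTERNAL,cv2.CHAIN_APPROX_NONE); return max(cs,key=cv2.contourArea)[:,0]
def rect(c,zz,name='top'):
    w=np.array([plane(name,u,v,zz)[:2] for u,v in c]); r=cv2.minAreaRect((w*1000).astype(np.float32)); return r
g=((hsv[...,0]>60)&(hsv[...,0]<90)&(hsv[...,1]>80)).astype(np.uint8)
print('jig',rect(cnt(g,(340,155,420,270)),.015))
for (u,v) in [(227,238),(240,262),(210,255),(250,250),(190,250),(203,246),(230,251),(270,260)]: print((u,v),hsv[v,u],C[v,u].round(3))
b=((hsv[...,2]<110)).astype(np.uint8)
print('rack',rect(cnt(b,(190,225,265,275)),.01))
# heights
for nm,box in dict(rack=(195,230,262,272),jig=(352,163,412,264),jar=(290,128,322,162),tin=(440,140,480,176)).items():
    u0,v0,u1,v1=box;Q=C[v0:v1,u0:u1].reshape(-1,3);print(nm,Q[:,2].max().round(3),np.median(Q[Q[:,2]>Q[:,2].max()-.015],0).round(3))
# pin points
u0,v0,u1,v1=195,230,262,272;Q=C[v0:v1,u0:u1].reshape(-1,3);Q=Q[Q[:,2]>.04];x=Q-Q.mean(0);w=np.linalg.svd(x)[2][0];t=x@w;print('pin pts',len(Q),Q.mean(0),w,t.min(),t.max())
s=np.load('pics/scene0.npz')['p']
A=cv2.resize(p[225:275,190:265],(600,400),interpolation=cv2.INTER_CUBIC);B=cv2.resize(s[165:210,290:365],(333,200),interpolation=cv2.INTER_CUBIC);D=cv2.resize(p[155:270,340:420],(278,400));
E=cv2.resize(s[145:290,140:260],(166*2-99,282))
o=np.zeros((600,800,3),np.uint8);o[:400,:522]=cv2.resize(A,(522,400));o[:400,522:]=D;o[400:,:333]=B;
o[400:,340:340+165]=cv2.resize(s[145:290,140:260],(165,200))
cv2.imwrite('pics/crop1.png',o[...,::-1])
E
```

```text
jig ((605.579833984375, -156.34751892089844), (125.85710906982422, 224.0572509765625), 86.5434341430664)
(227, 238) [ 14 170 144] [0.552 0.209 0.009]
(240, 262) [ 13 172 123] [0.495 0.178 0.012]
(210, 255) [ 11 156 136] [0.512 0.25  0.008]
(250, 250) [ 11 165 141] [0.523 0.154 0.01 ]
(190, 250) [ 14 173 211] [ 0.524  0.301 -0.005]
(203, 246) [ 28  13 232] [0.535 0.259 0.048]
(230, 251) [ 21  22 185] [0.523 0.197 0.049]
(270, 260) [ 14 167 198] [ 0.498  0.107 -0.001]
rack ((535.8292846679688, 234.11770629882812), (35.266395568847656, 11.294441223144531), 56.98439407348633)
rack 1.097 [0.56  0.062 1.097]
jig 1.097 [0.56  0.062 1.097]
jar 1.097 [0.56  0.062 1.097]
tin 1.097 [0.56  0.062 1.097]
pin pts 324 [0.52456429 0.21250238 0.07887022] [ 0.03331046 -0.15087104  0.98799208] -0.04291594589551142 1.0299996837335972
```

View pics/crop1.png

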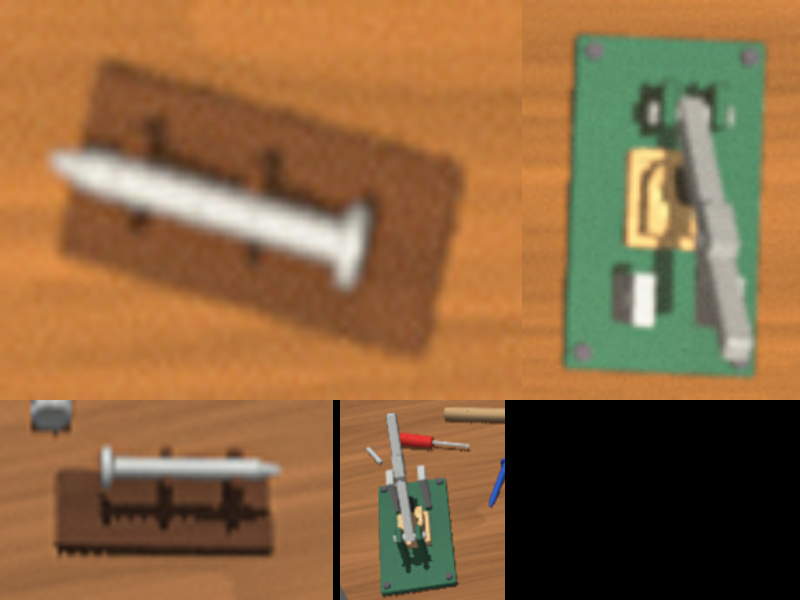

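The crop confirms the steel pin on the rack: its head is at crop (350,245), about top (240,256), and its tip at crop (60,160), pointing to world +y. The jig arm is raised, and its left ear top is at about (375,241). Next I refine the numbers.

```bash
python3 - <<'E'
from h import *
z=np.load('pics/top0.npz');p,d=z['p'],z['d'];C=cloud('top',d);ok=d>0
hsv=cv2.cvtColor(p,cv2.COLOR_RGB2HSV)
def big(m,box):
    u0,v0,u1,v1=box; k=np.zeros(m.shape,np.uint8); k[v0:v1,u0:u1]=m[v0:v1,u0:u1]
    k=cv2.morphologyEx(k,cv2.MORPH_CLOSE,np.ones((7,7)))
    cs,_=cv2.findContours(k,cv2.RETR_EXTERNAL,cv2.CHAIN_APPROX_NONE); return max(cs,key=cv2.contourArea)[:,0]
def rect(c,zz):
    w=np.array([plane('top',u,v,zz)[:2] for u,v in c]); return cv2.minAreaRect((w*1000).astype(np.float32))
g=((hsv[...,0]>50)&(hsv[...,0]<95)&(hsv[...,1]>70)).astype(np.uint8)
print('jig',rect(big(g,(340,155,420,270)),.015))
b=((hsv[...,2]<165)&(hsv[...,1]>90)).astype(np.uint8)
print('rack',rect(big(b,(190,225,265,275)),.01))
for nm,box,lo,hi in (('pin',(193,230,262,272),.04,.06),('beam',(384,160,412,264),.1,.3),('jar',(285,125,325,165),.075,.1),('tin',(435,138,482,178),.09,.12),('earL',(362,225,384,256),.085,.11),('earR',(384,225,412,262),.088,.1)):
    u0,v0,u1,v1=box;m=ok[v0:v1,u0:u1]; Q=C[v0:v1,u0:u1][m];Q=Q[(Q[:,2]>lo)&(Q[:,2]<hi)]
    x=Q-Q.mean(0);w=np.linalg.svd(x)[2][0];t=x@w
    print(nm,len(Q),Q.mean(0).round(4),Q.min(0).round(4),Q.max(0).round(4),'dir',w.round(4),(Q.mean(0)+w*t.min()).round(3),(Q.mean(0)+w*t.max()).round(3))
# pin white mask midpoints at z=.046
w=((hsv[...,1]<60)&(hsv[...,2]>150)).astype(np.uint8);k=np.zeros_like(w);k[230:272,195:262]=w[230:272,195:262]
v,u=np.nonzero(k);W=np.array([plane('top',a,b,.05)[:2] for a,b in zip(u,v)])
x=W-W.mean(0);e=np.linalg.svd(x)[2][0];t=x@e;print('pinmask',W.mean(0),e,t.min(),t.max(),W.mean(0)+e*t.min(),W.mean(0)+e*t.max())
E
```

```text
jig ((605.5796508789062, -156.7109375), (126.81940460205078, 225.89122009277344), 86.4522705078125)
rack ((522.384033203125, 208.328125), (132.39183044433594, 62.82929229736328), 74.7560043334961)
pin 313 [0.5236 0.2171 0.0497] [0.4992 0.1677 0.0406] [0.5461 0.2713 0.0587] dir [-0.2402 -0.9704  0.0254] [0.537 0.271 0.048] [0.512 0.17  0.051]
beam 770 [ 0.5829 -0.1548  0.1666] [ 0.5111 -0.1813  0.1001] [ 0.6793 -0.1447  0.2302] dir [-0.7208  0.0465  0.6916] [ 0.666 -0.16   0.087] [ 0.517 -0.151  0.229]
jar 444 [0.7646 0.0182 0.0843] [ 0.739  -0.0074  0.0751] [0.7903 0.0445 0.0895] dir [-0.9573  0.2878 -0.0282] [0.79  0.011 0.085] [0.74  0.026 0.084]
tin 760 [ 0.7244 -0.3176  0.099 ] [ 0.6912 -0.3517  0.0901] [ 0.7581 -0.2835  0.1053] dir [-0.2508  0.9675 -0.0338] [ 0.733 -0.351  0.1  ] [ 0.716 -0.285  0.098]
earL 89 [ 0.5416 -0.1256  0.0957] [ 0.5266 -0.1318  0.0881] [ 0.5573 -0.1192  0.0997] dir [-0.9991  0.0335  0.0273] [ 0.557 -0.126  0.095] [ 0.527 -0.125  0.096]
earR 2 [ 0.551  -0.1879  0.0964] [ 0.5499 -0.1882  0.0954] [ 0.5521 -0.1877  0.0973] dir [-0.7224  0.1859  0.6661] [ 0.552 -0.188  0.095] [ 0.55  -0.188  0.097]
pinmask [0.52346675 0.2174282 ] [-0.26676938 -0.9637604 ] -0.0553669444197971 0.04803833075570597 [0.53823695 0.27078867] [0.51065159 0.17113076]
```

```bash
python3 - <<'E'
from h import *
from scipy.spatial.transform import Rotation as R
s=manip.read_state();print(s['t'],s['tcp_pos'],R.from_quat(s['eef_rot']).as_matrix().round(3).tolist(),s['width'],manip.nose_length)
W=np.linalg.inv(cam('wrist')[2]);M=R.from_quat(s['eef_rot']).as_matrix()
print('cam in tool',(M.T@(W[:3,3]-s['tcp_pos'])).round(3),(M.T@W[:3,:3]).round(2).tolist(),manip.camera_info('wrist')['vertical_fov'])
E
```

```text
0.1 [ 0.17700932 -0.70272616  0.30310245] [[0.97, 0.244, -0.0], [0.244, -0.97, 0.001], [-0.0, -0.001, -1.0]] 1.000160707764739 0.0726
cam in tool [ 0.085  0.    -0.07 ] [[0.0, -0.94, -0.33], [1.0, 0.0, -0.0], [0.0, -0.33, 0.94]] 70.32828608363604
```

Emit:
play_rows:
  commands:
    - {"dx": 35.9,"dy": 55.0,"dz": 4,"rz": 72.3,"gripper": 0}
    - {"dx": 35.9,"dy": 55.0,"dz": 4,"rz": 72.3,"gripper": 0}
    - {"dx": 35.9,"dy": 55.0,"dz": 4,"rz": 72.3,"gripper": 0}
    - {"dx": 35.9,"dy": 55.0,"dz": 4,"rz": 72.3,"gripper": 0}
    - {"dx": 35.9,"dy": 55.0,"dz": 4,"rz": 72.3,"gripper": 0}
    - {"dx": 35.9,"dy": 55.0,"dz": 4,"rz": 72.3,"gripper": 0}
    - {"dx": 35.9,"dy": 55.0,"dz": 4,"rz": 72.3,"gripper": 0}
    - {"dx": 35.9,"dy": 55.0,"dz": 4,"rz": 72.3,"gripper": 0}
    - {"dx": 35.9,"dy": 55.0,"dz": 4,"rz": 72.3,"gripper": 0}
    - {"dx": 35.9,"dy": 55.0,"dz": 4,"rz": 72.3,"gripper": 0}
    - {"dx": 35.9,"dy": 55.0,"dz": 4,"rz": 72.3,"gripper": 0}
    - {"dx": 35.9,"dy": 55.0,"dz": 4,"rz": 72.3,"gripper": 0}

```text
$.commands[0]: bad value
```

Emit:
play_rows:
  commands:
    - {"gripper": 0,"dx": 3.0,"dy": 4.0,"dz": 1.0,"rx": 0,"ry": 0,"rz": 7}
    - {"gripper": 0,"dx": 6.0,"dy": 8.0,"dz": 2.0,"rx": 0,"ry": 0,"rz": 14}

```text
t: 0.3
tcp_pos: [0.2352, -0.6237, 0.3216]
eef_rot: [0.97, 0.244, -0.001, -0.002]
force: [1.7, -1.1, 0.3]
width: 0.693
```

Emit:
play_rows:
  commands:
    - {"gripper": 0,"dx": 2.5,"dy": 3.9,"dz": 1,"rx": 0,"ry": 0,"rz": 5}
    - {"gripper": 0,"dx": 5,"dy": 7.8,"dz": 2,"rx": 0,"ry": 0,"rz": 10}
    - {"gripper": 0,"dx": 7.5,"dy": 11.8,"dz": 2,"rx": 0,"ry": 0,"rz": 15}
    - {"gripper": 0,"dx": 10,"dy": 15.7,"dz": 2,"rx": 0,"ry": 0,"rz": 20}
    - {"gripper": 0,"dx": 12.5,"dy": 19.6,"dz": 2,"rx": 0,"ry": 0,"rz": 25}
    - {"gripper": 0,"dx": 15,"dy": 23.5,"dz": 2,"rx": 0,"ry": 0,"rz": 30}
    - {"gripper": 0,"dx": 17.5,"dy": 27.5,"dz": 2,"rx": 0,"ry": 0,"rz": 35}
    - {"gripper": 0,"dx": 20,"dy": 31.4,"dz": 2,"rx": 0,"ry": 0,"rz": 40}
    - {"gripper": 0,"dx": 22.5,"dy": 35.3,"dz": 2,"rx": 0,"ry": 0,"rz": 45}
    - {"gripper": 0,"dx": 25,"dy": 39.2,"dz": 2,"rx": 0,"ry": 0,"rz": 50}
    - {"gripper": 0,"dx": 27.5,"dy": 43.2,"dz": 2,"rx": 0,"ry": 0,"rz": 55}
    - {"gripper": 0,"dx": 30.1,"dy": 47.1,"dz": 1.5,"rx": 0,"ry": 0,"rz": 58.3}

```text
t: 1.5
tcp_pos: [0.537, -0.1511, 0.337]
eef_rot: [0.727, 0.687, -0.001, -0.001]
force: [0.8, -0.7, 0.1]
width: 0.0
```

Emit:
play_rows:
  commands:
    - {"gripper": 0,"dx": -0.4,"dy": -0.1,"dz": -3,"rx": 0,"ry": 0,"rz": 0}
    - {"gripper": 0,"dx": -0.9,"dy": -0.1,"dz": -5.7,"rx": 0,"ry": 0,"rz": 0}
    - {"gripper": 0,"dx": -2.0,"dy": 0,"dz": -7.6,"rx": 0,"ry": 0,"rz": 0}
    - {"gripper": 0,"dx": -3,"dy": 0.05,"dz": -9.1,"rx": 0,"ry": 0,"rz": 0}
    - {"gripper": 0,"dx": -3.9,"dy": 0.1,"dz": -10.7,"rx": 0,"ry": 0,"rz": 0}
    - {"gripper": 0,"dx": -4.6,"dy": 0.15,"dz": -12.3,"rx": 0,"ry": 0,"rz": 0}
    - {"gripper": 0,"dx": -5.1,"dy": 0.2,"dz": -14,"rx": 0,"ry": 0,"rz": 0}
    - {"gripper": 0,"dx": -5.4,"dy": 0.2,"dz": -15.5,"rx": 0,"ry": 0,"rz": 0}
    - {"gripper": 0,"dx": -5.5,"dy": 0.2,"dz": -16.5,"rx": 0,"ry": 0,"rz": 0}
    - {"gripper": 0,"dx": -5.5,"dy": 0.2,"dz": -16.9,"rx": 0,"ry": 0,"rz": 0}
    - {"gripper": 0,"dx": -5.5,"dy": 0.2,"dz": -17.3,"rx": 0,"ry": 0,"rz": 0}
    - {"gripper": 0,"dx": -5.5,"dy": 0.2,"dz": -17.5,"rx": 0,"ry": 0,"rz": 0}

```text
t: 2.7
tcp_pos: [0.4821, -0.1491, 0.1619]
eef_rot: [0.727, 0.687, -0.001, -0.001]
force: [-1.5, -0.3, 1.0]
width: -0.0
```

```bash
python3 - <<'E'
from h import *
s=manip.read_state();print(s['t'],s['tcp_pos'],s['force'])
p,d=snap('scene','s1');C=cloud('scene',d);w,dw=snap('wrist','w1')
o=cv2.resize(p[130:290,130:270],(525,600),interpolation=cv2.INTER_CUBIC);cv2.imwrite('pics/s1c.png',np.hstack([o,cv2.resize(w,(275,206))if 0 else o[:,:0]])[...,::-1])
E
```

```text
2.7 [ 0.48213442 -0.14909268  0.16192371] [-1.51678733 -0.27161913  0.95838099]
```

View pics/s1c.png

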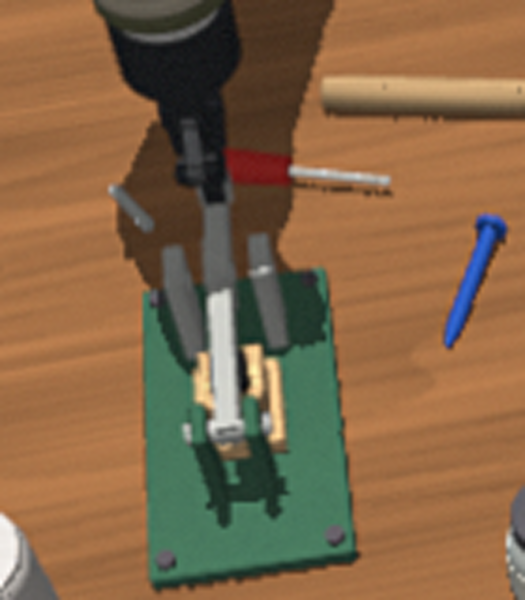

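The scene view shows the arm lying between the ears, with the gripper at its handle. The tip height of 0.089 m puts the beam at about 0.007 rad. Next I go to the pin.

Emit:
play_rows:
  commands:
    - {"gripper": 0,"dx": 0,"dy": 0,"dz": 4,"rx": 0,"ry": 0,"rz": 0}
    - {"gripper": 0.3,"dx": 0.5,"dy": 2,"dz": 7,"rx": 0,"ry": 0,"rz": -2}
    - {"gripper": 1,"dx": 1,"dy": 6.5,"dz": 7,"rx": 0,"ry": 0,"rz": -4}
    - {"gripper": 1,"dx": 2,"dy": 11,"dz": 7,"rx": 0,"ry": 0,"rz": -8}
    - {"gripper": 1,"dx": 2.5,"dy": 15.5,"dz": 7,"rx": 0,"ry": 0,"rz": -11.7}
    - {"gripper": 1,"dx": 3,"dy": 20,"dz": 7,"rx": 0,"ry": 0,"rz": -11.7}
    - {"gripper": 1,"dx": 3.5,"dy": 24.5,"dz": 7,"rx": 0,"ry": 0,"rz": -11.7}
    - {"gripper": 1,"dx": 3.5,"dy": 29,"dz": 7,"rx": 0,"ry": 0,"rz": -11.7}
    - {"gripper": 1,"dx": 3.5,"dy": 33.9,"dz": 6,"rx": 0,"ry": 0,"rz": -11.7}
    - {"gripper": 1,"dx": 3.5,"dy": 33.9,"dz": 6,"rx": 0,"ry": 0,"rz": -11.7}
    - {"gripper": 1,"dx": 3.5,"dy": 33.9,"dz": 6,"rx": 0,"ry": 0,"rz": -11.7}

```text
t: 3.9
tcp_pos: [0.5169, 0.1913, 0.2221]
eef_rot: [0.792, 0.61, -0.001, -0.001]
force: [0.7, -0.3, -0.4]
width: 1.002
```

```bash
python3 - <<'E'
from h import *
s=manip.read_state();print(s['t'],s['tcp_pos'],s['force'],s['width'])
p,d=snap('wrist','w2');ci=cam('wrist')
hsv=cv2.cvtColor(p,cv2.COLOR_RGB2HSV)
e=np.array([.263,.965]);o=np.array([.5224,.2083])
q=p.copy()
for t in(-.040,-.034,-.019,0,.036,.066):
    a=proj('wrist',[*(o+e*t),.046]);print(t,a.round(1));cv2.circle(q,tuple(int(round(x)) for x in a),3,(255,0,255),-1)
# beam angle from top: handle surface heights
tp,td=snap('top','t2');C=cloud('top',td);P=C[td>0]
J=P[:,:2]-np.array([.5407,-.1527]);x=J@[.998,-.062];y=J@[.062,.998]
m=(abs(y)<.004)&(x>-.08)&(x<-.025)&(P[:,2]>.05);print('handle',m.sum(),np.polyfit(x[m],P[m,2],1),np.median(P[m,2]))
cv2.imwrite('pics/w2m.png',q[...,::-1])
E
```

```text
3.9 [0.51692988 0.19131241 0.22211566] [ 0.65150782 -0.3115977  -0.4206803 ] 1.0020336405046657
-0.04 [278.8 227.9]
-0.034 [278.9 221.7]
-0.019 [279.  205.7]
0 [279.2 184.5]
0.036 [279.5 141.5]
0.066 [279.8 102.4]
handle 91 [-0.00558534  0.08799364] 0.08838325119156032
```

View pics/w2m.png

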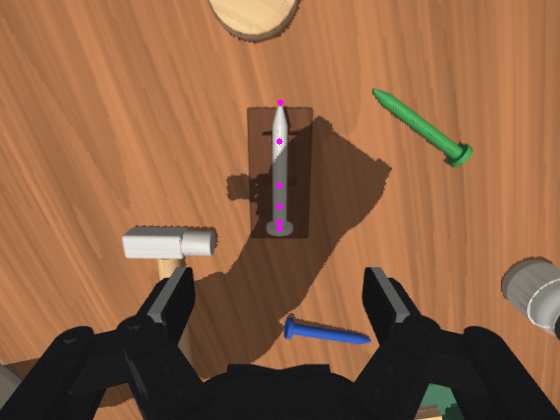

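The wrist view shows my predicted pin points lying on the steel pin: tip (280,102), head (279,228). The beam is level, with the handle top at 0.088 m. Next I descend and grasp.

Emit:
play_rows:
  commands:
    - {"gripper": 1,"dx": 0.05,"dy": -0.1,"dz": -4,"rx": 0,"ry": 0,"rz": 0}
    - {"gripper": 1,"dx": 0.05,"dy": -0.1,"dz": -8,"rx": 0,"ry": 0,"rz": 0}
    - {"gripper": 1,"dx": 0.05,"dy": -0.1,"dz": -11,"rx": 0,"ry": 0,"rz": 0}
    - {"gripper": 1,"dx": 0.05,"dy": -0.1,"dz": -12.2,"rx": 0,"ry": 0,"rz": 0}
    - {"gripper": 1,"dx": 0.05,"dy": -0.1,"dz": -12.2,"rx": 0,"ry": 0,"rz": 0}
    - {"gripper": 0,"dx": 0.05,"dy": -0.1,"dz": -12.2,"rx": 0,"ry": 0,"rz": 0}
    - {"gripper": 0,"dx": 0.05,"dy": -0.1,"dz": -12.2,"rx": 0,"ry": 0,"rz": 0}
    - {"gripper": 0,"dx": 0.05,"dy": -0.1,"dz": -12.2,"rx": 0,"ry": 0,"rz": 0}
    - {"gripper": 0,"dx": 0.05,"dy": -0.1,"dz": -12.2,"rx": 0,"ry": 0,"rz": 0}
    - {"gripper": 0,"dx": 0.05,"dy": -0.1,"dz": -12.2,"rx": 0,"ry": 0,"rz": 0}
    - {"gripper": 0,"dx": 0.05,"dy": -0.1,"dz": -12.2,"rx": 0,"ry": 0,"rz": 0}
    - {"gripper": 0,"dx": 0.05,"dy": -0.1,"dz": -12.2,"rx": 0,"ry": 0,"rz": 0}
  force: 60

```text
t: 5.2
tcp_pos: [0.518, 0.1878, 0.1006]
eef_rot: [0.793, 0.609, -0.001, -0.0]
force: [-0.9, -1.2, 5.1]
width: 0.114
```

Emit:
play_rows:
  commands:
    - {"gripper": 0,"dx": 0,"dy": 0,"dz": 2,"rx": 0,"ry": 0,"rz": 0}
    - {"gripper": 0,"dx": 0,"dy": 0,"dz": 6,"rx": 0,"ry": 0,"rz": 0}
    - {"gripper": 0,"dx": 0,"dy": 0,"dz": 10,"rx": 0,"ry": 0,"rz": 0}
    - {"gripper": 0,"dx": 0,"dy": -2,"dz": 14,"rx": 0,"ry": 0,"rz": 2}
    - {"gripper": 0,"dx": 0.2,"dy": -5,"dz": 16,"rx": 0,"ry": 0,"rz": 4}
    - {"gripper": 0,"dx": 0.4,"dy": -9.5,"dz": 16,"rx": 0,"ry": 0,"rz": 6}
    - {"gripper": 0,"dx": 0.6,"dy": -14,"dz": 16,"rx": 0,"ry": 0,"rz": 8}
    - {"gripper": 0,"dx": 0.8,"dy": -18.5,"dz": 16,"rx": 0,"ry": 0,"rz": 10}
    - {"gripper": 0,"dx": 1,"dy": -23,"dz": 16,"rx": 0,"ry": 0,"rz": 11.4}
    - {"gripper": 0,"dx": 1.2,"dy": -27.5,"dz": 16,"rx": 0,"ry": 0,"rz": 11.4}
    - {"gripper": 0,"dx": 1.4,"dy": -32,"dz": 16,"rx": 0,"ry": 0,"rz": 11.4}
    - {"gripper": 0,"dx": 1.4,"dy": -36.5,"dz": 16,"rx": 0,"ry": 0,"rz": 11.4}

```text
t: 6.4
tcp_pos: [0.5317, -0.1791, 0.2603]
eef_rot: [0.729, 0.684, -0.001, -0.0]
force: [0.5, -0.3, -1.0]
width: 0.116
```

Emit:
play_rows:
  commands:
    - {"gripper": 0,"dx": 0,"dy": -4.5,"dz": 0,"rx": 0,"ry": 0,"rz": 0}
    - {"gripper": 0,"dx": 0,"dy": -9,"dz": 0,"rx": 0,"ry": 0,"rz": 0}
    - {"gripper": 0,"dx": 0,"dy": -11.6,"dz": -2,"rx": 0,"ry": 0,"rz": 0}
    - {"gripper": 0,"dx": 0,"dy": -11.6,"dz": -4,"rx": 0,"ry": 0,"rz": 0}
    - {"gripper": 0,"dx": 0,"dy": -11.6,"dz": -4,"rx": 0,"ry": 0,"rz": 0}

```text
t: 6.9
tcp_pos: [0.5299, -0.2957, 0.2176]
eef_rot: [0.73, 0.684, -0.002, -0.003]
force: [-0.9, 1.2, -0.8]
width: 0.112
```

```bash
cat > look.py <<'E'
from h import *
import sys
from scipy.spatial.transform import Rotation as R
s=manip.read_state();print(s['t'],np.round(s['tcp_pos'],4),np.round(s['force'],1),s['width'],R.from_quat(s['eef_rot']).as_matrix().round(4).tolist())
n=sys.argv[1]
p,d=snap('wrist',n);t,td=snap('top',n+'t');S,_=snap('scene',n+'s')
cv2.imwrite(f'pics/{n}c.png',np.vstack([np.hstack([cv2.resize(p,(400,300)),cv2.resize(t[180:330,330:480],(300,300),interpolation=cv2.INTER_CUBIC)]),np.hstack([cv2.resize(S[130:290,100:313],(400,300),interpolation=cv2.INTER_CUBIC),np.zeros((300,300,3),np.uint8)])])[...,::-1])
E
python3 look.py a1; python3 - <<'E'
from h import *
z=np.load('pics/a1t.npz');p,d=z['p'],z['d'];C=cloud('top',d);P=C[d>0]
s=manip.read_state();print(s['tcp_pos'])
E
```

```text
6.9 [ 0.5299 -0.2957  0.2176] [-0.9  1.2 -0.8] 0.1121992731343419 [[0.065, 0.9979, -0.0063], [0.9979, -0.065, 0.001], [0.0006, -0.0064, -1.0]]
[ 0.532089   -0.29421775  0.22086226]
```

View pics/a1c.png

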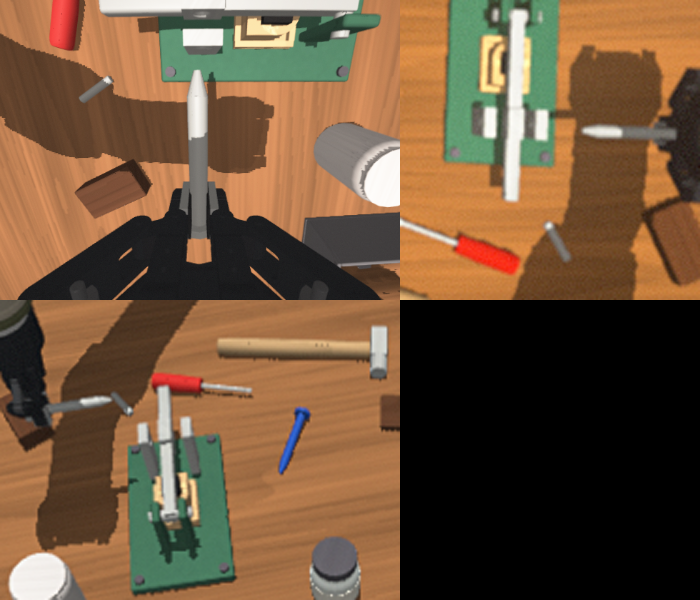

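The wrist view shows the pin held straight, with its tip at about (274,101) full-size pointing at the near ear. I measure the pin's axis and the near ear in this same camera.

```bash
cat > meas.py <<'E'
from h import *
from scipy.spatial.transform import Rotation as R
s=manip.read_state();p,d=snap('wrist','m%d'%int(s['t']*100));ci=cam('wrist');i,f,T=ci
C=cloud('wrist',d);tcp=np.array(s['tcp_pos']);M=R.from_quat(s['eef_rot']).as_matrix()
print(s['t'],tcp.round(4),np.round(s['force'],1))
L=(C-tcp)@M   # tool frame
m=(d>0)&(abs(L[...,1])<.015)&(abs(L[...,2]-.054)<.02)&(L[...,0]>.022)&(L[...,0]<.07)
Q=L[m];pos=[]
for a in np.arange(.022,.07,.006):
    k=(Q[:,0]>=a)&(Q[:,0]<a+.006)
    if k.sum()>5: pos.append([a+.003,(Q[k,1].min()+Q[k,1].max())/2,Q[k,2].min()+.006,np.ptp(Q[k,1])])
pos=np.array(pos);print(pos.round(4).tolist())
ay,az=np.polyfit(pos[:,0],pos[:,1],1),np.polyfit(pos[:,0],pos[:,2],1);print('axis tool y,z slope/icpt',ay.round(4),az.round(4))
a=np.array([0,ay[1],az[1]]);v=np.array([1,ay[0],az[0]]);v/=np.linalg.norm(v)
v=M@v;a=tcp+M@a;O=np.array([.5407,-.1527]);e=np.array([[.998,-.062],[.062,.998]])
tipx=L[(d>0)&(abs(L[...,1])<.006)&(abs(L[...,2]-.054)<.012)&(L[...,0]<.12)][:,0].max();print('tip tool x',tipx)
print('pin axis dir jig',(e@v[:2]).round(4),v[2].round(4));
for q in(0,tipx): w=a+v*q;print('pt',q,'jig xy',(e@(w[:2]-O)).round(4),'z',w[2].round(4))
P=C[d>0];J=(P[:,:2]-O)@e.T
for sg in(-1,1):
    k=(abs(J[:,1]-sg*.028)<.012)&(abs(J[:,0])<.03)&(P[:,2]>.091)&(P[:,2]<.103);print('ear',sg,k.sum(),J[k].min(0).round(4),J[k].max(0).round(4),np.median(P[k,2]).round(4)) if k.sum() else 0
k=(abs(J[:,1])<.012)&(abs(J[:,0])<.05)&(P[:,2]>.08);
if k.sum():print('eye blk',k.sum(),J[k].min(0).round(4),J[k].max(0).round(4),np.median(P[k,2]).round(4))
E
python3 meas.py
```

```text
7.05 [ 0.5321 -0.2942  0.2209] [-0.   0.9 -0.4]
[[0.025, -0.0004, 0.0539, 0.0115], [0.031, -0.0004, 0.0536, 0.0113], [0.037, -0.0006, 0.0537, 0.0116], [0.043, -0.0006, 0.0534, 0.0114], [0.049, -0.0006, 0.0534, 0.0113], [0.055, -0.0008, 0.0538, 0.0116], [0.061, -0.0008, 0.0535, 0.0114], [0.067, -0.001, 0.053, 0.0116]]
axis tool y,z slope/icpt [-0.0137  0.    ] [-0.0127  0.0541]
tip tool x 0.08665659177064026
pin axis dir jig [-0.0139  0.9998] 0.012
pt 0 jig xy [ 1.000e-04 -1.418e-01] z 0.1667
pt 0.08665659177064026 jig xy [-0.0011 -0.0552] z 0.1678
ear -1 1284 [-0.0152 -0.0372] [ 0.0163 -0.0246] 0.097
eye blk 4193 [-0.05   -0.0116] [0.05   0.0008] 0.09
```

Emit:
play_rows:
  commands:
    - {"gripper": 0,"dx": 0.03,"dy": 0,"dz": -4,"rx": -0.5,"ry": 0,"rz": -0.8}
    - {"gripper": 0,"dx": 0.03,"dy": 0,"dz": -7,"rx": -0.5,"ry": 0,"rz": -0.8}
    - {"gripper": 0,"dx": 0.03,"dy": 0,"dz": -8.7,"rx": -0.5,"ry": 0,"rz": -0.8}
    - {"gripper": 0,"dx": 0.03,"dy": 0,"dz": -8.7,"rx": -0.5,"ry": 0,"rz": -0.8}
    - {"gripper": 0,"dx": 0.03,"dy": 0,"dz": -8.7,"rx": -0.5,"ry": 0,"rz": -0.8}

```text
t: 7.6
tcp_pos: [0.5333, -0.2938, 0.1353]
eef_rot: [0.733, 0.68, -0.003, 0.004]
force: [0.6, -0.7, -0.5]
width: 0.112
```

```bash
sleep 0.1; python3 meas.py
```

```text
7.6 [ 0.5333 -0.2938  0.1353] [ 0.6 -0.7 -0.5]
[[0.025, -0.0004, 0.0532, 0.0115], [0.031, -0.0004, 0.0536, 0.0114], [0.037, -0.0006, 0.0539, 0.0116], [0.043, -0.0006, 0.0536, 0.0115], [0.049, -0.0007, 0.0538, 0.0117], [0.055, -0.0008, 0.0532, 0.0116], [0.061, -0.0008, 0.0533, 0.0114], [0.067, -0.001, 0.0537, 0.0116]]
axis tool y,z slope/icpt [-0.0134 -0.    ] [-0.0012  0.0536]
tip tool x 0.10752147744253662
pin axis dir jig [-8.000e-04  9.999e-01] -0.009
pt 0 jig xy [ 0.0014 -0.1418] z 0.0817
pt 0.10752147744253662 jig xy [ 0.0013 -0.0343] z 0.0807
ear -1 4098 [-0.0156 -0.0373] [ 0.0166 -0.0264] 0.0971
```

Emit:
play_rows:
  commands:
    - {"gripper": 0,"dx": -0.04,"dy": 0.6,"dz": -0.1,"rx": 0.2,"ry": 0,"rz": 0}
    - {"gripper": 0,"dx": 0,"dy": 1.2,"dz": -0.1,"rx": 0.2,"ry": 0,"rz": 0}
    - {"gripper": 0,"dx": 0.03,"dy": 1.7,"dz": -0.1,"rx": 0.2,"ry": 0,"rz": 0}
    - {"gripper": 0,"dx": 0.06,"dy": 2.2,"dz": -0.1,"rx": 0.2,"ry": 0,"rz": 0}
    - {"gripper": 0,"dx": 0.09,"dy": 2.7,"dz": -0.1,"rx": 0.2,"ry": 0,"rz": 0}
    - {"gripper": 0,"dx": 0.12,"dy": 3.2,"dz": -0.1,"rx": 0.2,"ry": 0,"rz": 0}
    - {"gripper": 0,"dx": 0.15,"dy": 3.7,"dz": -0.1,"rx": 0.2,"ry": 0,"rz": 0}
    - {"gripper": 0,"dx": 0.18,"dy": 4.2,"dz": -0.1,"rx": 0.2,"ry": 0,"rz": 0}
    - {"gripper": 0,"dx": 0.18,"dy": 4.2,"dz": -0.1,"rx": 0.2,"ry": 0,"rz": 0}

```text
t: 8.55
tcp_pos: [0.5355, -0.251, 0.1347]
eef_rot: [0.733, 0.681, -0.002, 0.003]
force: [1.1, 0.2, -1.2]
width: 0.116
```

```bash
python3 meas.py
```

```text
8.55 [ 0.5355 -0.251   0.1347] [ 1.1  0.2 -1.2]
[[0.025, -0.0006, 0.0542, 0.0115], [0.031, -0.0006, 0.0538, 0.0113], [0.037, -0.0008, 0.0539, 0.0116], [0.043, -0.0008, 0.0537, 0.0114], [0.049, -0.001, 0.0539, 0.0117], [0.055, -0.001, 0.0537, 0.0115], [0.061, -0.0001, 0.0419, 0.0296], [0.067, -0.0, 0.0416, 0.0299]]
axis tool y,z slope/icpt [ 0.0107 -0.0011] [-0.2938  0.0644]
tip tool x 0.11999711070386426
pin axis dir jig [0.0213 0.961 ] 0.2756
pt 0 jig xy [-0.0002 -0.0989] z 0.0703
pt 0.11999711070386426 jig xy [0.0024 0.0164] z 0.1034
ear -1 3148 [-0.0156 -0.0374] [ 0.0166 -0.0251] 0.0966
eye blk 14066 [-0.05   -0.0116] [0.05   0.0049] 0.0904
```

Emit:
play_rows:
  commands:
    - {"gripper": 0,"dx": 0.03,"dy": 0.5,"dz": -0.05,"rx": 0,"ry": 0,"rz": 0}
    - {"gripper": 0,"dx": 0.06,"dy": 1.0,"dz": -0.05,"rx": 0,"ry": 0,"rz": 0}
    - {"gripper": 0,"dx": 0.09,"dy": 1.5,"dz": -0.05,"rx": 0,"ry": 0,"rz": 0}
    - {"gripper": 0,"dx": 0.12,"dy": 2.0,"dz": -0.05,"rx": 0,"ry": 0,"rz": 0}
    - {"gripper": 0,"dx": 0.15,"dy": 2.5,"dz": -0.05,"rx": 0,"ry": 0,"rz": 0}

```text
t: 9.1
tcp_pos: [0.537, -0.2262, 0.1343]
eef_rot: [0.733, 0.68, -0.002, 0.003]
force: [-0.5, -0.5, 0.3]
width: 0.119
```

Emit:
play_rows:
  commands:
    - {"gripper": 0,"dx": 0.03,"dy": 0.5,"dz": 0,"rx": 0,"ry": 0,"rz": 0}
    - {"gripper": 0,"dx": 0.06,"dy": 1.0,"dz": 0,"rx": 0,"ry": 0,"rz": 0}
    - {"gripper": 0,"dx": 0.09,"dy": 1.5,"dz": 0,"rx": 0,"ry": 0,"rz": 0}
    - {"gripper": 0,"dx": 0.11,"dy": 1.9,"dz": 0,"rx": 0,"ry": 0,"rz": 0}
    - {"gripper": 0,"dx": 0.11,"dy": 1.9,"dz": 0,"rx": 0,"ry": 0,"rz": 0}

```text
t: 9.6
tcp_pos: [0.5382, -0.2063, 0.1343]
eef_rot: [0.733, 0.681, -0.002, 0.003]
force: [0.0, 0.8, -0.5]
width: 0.12
```

```bash
python3 look.py b1
```

```text
9.6 [ 0.5382 -0.2063  0.1343] [ 0.   0.8 -0.5] 0.11952188560220482 [[0.0732, 0.9973, 0.0011], [0.9973, -0.0732, -0.0067], [-0.0066, 0.0016, -1.0]]
```

View pics/b1c.png

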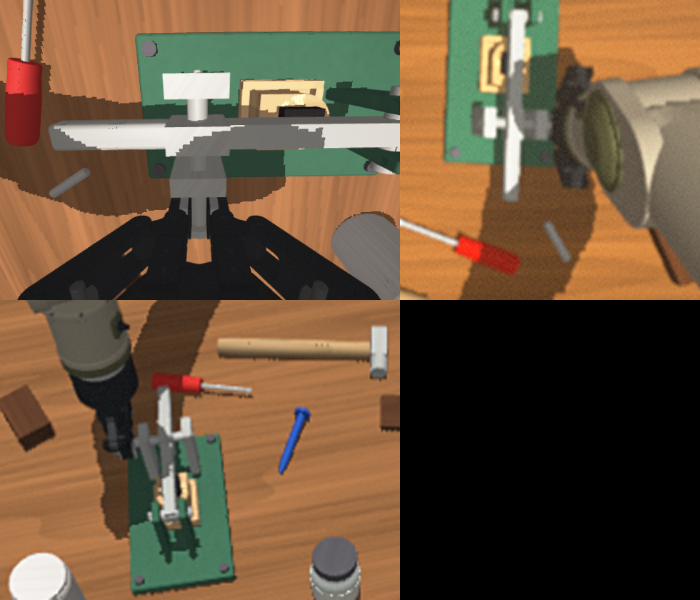

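Wrist view: the pin passes through the near ear and the eye, and its tip is entering the far ear at (197,105) in the crop. I insert a little further, release, back off, close the gripper and push on the head.

Emit:
play_rows:
  commands:
    - {"gripper": 0,"dx": 0.02,"dy": 0.3,"dz": 0,"rx": 0,"ry": 0,"rz": 0}
    - {"gripper": 0,"dx": 0.02,"dy": 0.3,"dz": 0,"rx": 0,"ry": 0,"rz": 0}
    - {"gripper": 0.6,"dx": 0.02,"dy": 0.3,"dz": 0,"rx": 0,"ry": 0,"rz": 0}
    - {"gripper": 0.6,"dx": 0.02,"dy": 0.3,"dz": 0,"rx": 0,"ry": 0,"rz": 0}
    - {"gripper": 0.6,"dx": 0.02,"dy": 0.3,"dz": 0,"rx": 0,"ry": 0,"rz": 0}
    - {"gripper": 0.6,"dx": 0.02,"dy": 0.3,"dz": 0,"rx": 0,"ry": 0,"rz": 0}
    - {"gripper": 0.6,"dx": -0.1,"dy": -2,"dz": 0,"rx": 0,"ry": 0,"rz": 0}
    - {"gripper": 0.6,"dx": -0.25,"dy": -4,"dz": 0,"rx": 0,"ry": 0,"rz": 0}
    - {"gripper": 0.6,"dx": -0.35,"dy": -5.6,"dz": 0,"rx": 0,"ry": 0,"rz": 0}
    - {"gripper": 0,"dx": -0.35,"dy": -5.6,"dz": 0,"rx": 0,"ry": 0,"rz": 0}
    - {"gripper": 0,"dx": -0.35,"dy": -5.6,"dz": 0,"rx": 0,"ry": 0,"rz": 0}
    - {"gripper": 0,"dx": -0.35,"dy": -5.6,"dz": 0,"rx": 0,"ry": 0,"rz": 0}

```text
t: 10.95
tcp_pos: [0.5348, -0.2619, 0.1343]
eef_rot: [0.732, 0.681, -0.002, 0.003]
force: [0.4, -0.3, 0.2]
width: 0.09
```

Emit:
play_rows:
  commands:
    - {"gripper": 0,"dx": 0,"dy": 0,"dz": 0,"rx": 0,"ry": 0,"rz": 0}
    - {"gripper": 0,"dx": 0,"dy": 0,"dz": 0,"rx": 0,"ry": 0,"rz": 0}
    - {"gripper": 0,"dx": 0,"dy": 0,"dz": 0,"rx": 0,"ry": 0,"rz": 0}

```text
t: 11.25
tcp_pos: [0.535, -0.2613, 0.1343]
eef_rot: [0.732, 0.681, -0.002, 0.003]
force: [1.2, 0.1, -0.5]
width: -0.001
```

```bash
python3 look.py c1
```

```text
11.25 [ 0.535  -0.2613  0.1343] [ 1.2  0.1 -0.5] -0.0008753539075328039 [[0.072, 0.9974, 0.0011], [0.9974, -0.072, -0.006], [-0.0059, 0.0015, -1.0]]
```

View pics/c1c.png

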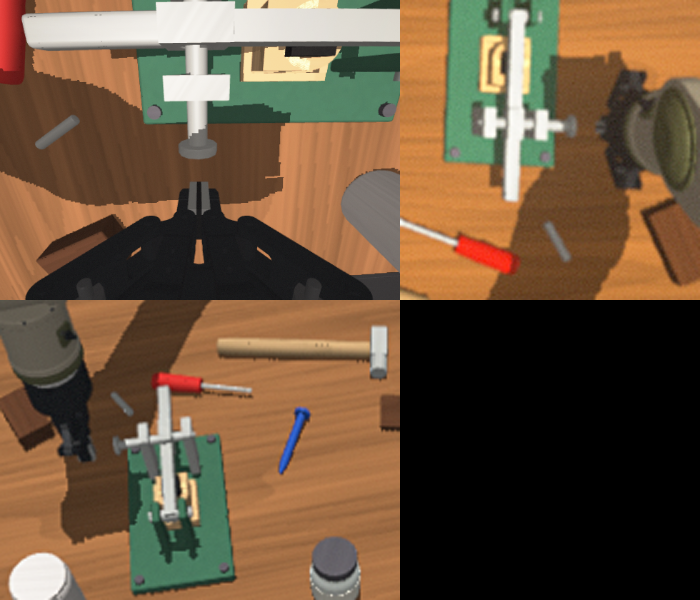

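The pin rests in both ears and the eye, with its head about 30 mm out, and the closed fingers are lined up behind it. I push.

Emit:
play_rows:
  commands:
    - {"gripper": 0,"dx": 0.06,"dy": 1,"dz": 0,"rx": 0,"ry": 0,"rz": 0}
    - {"gripper": 0,"dx": 0.12,"dy": 2,"dz": 0,"rx": 0,"ry": 0,"rz": 0}
    - {"gripper": 0,"dx": 0.15,"dy": 2.5,"dz": 0,"rx": 0,"ry": 0,"rz": 0}
    - {"gripper": 0,"dx": 0.18,"dy": 3,"dz": 0,"rx": 0,"ry": 0,"rz": 0}
    - {"gripper": 0,"dx": 0.21,"dy": 3.5,"dz": 0,"rx": 0,"ry": 0,"rz": 0}
    - {"gripper": 0,"dx": 0.25,"dy": 4,"dz": 0,"rx": 0,"ry": 0,"rz": 0}
    - {"gripper": 0,"dx": 0.28,"dy": 4.5,"dz": 0,"rx": 0,"ry": 0,"rz": 0}
    - {"gripper": 0,"dx": 0.31,"dy": 5,"dz": 0,"rx": 0,"ry": 0,"rz": 0}
    - {"gripper": 0,"dx": 0.31,"dy": 5.2,"dz": 0,"rx": 0,"ry": 0,"rz": 0}

```text
t: 12.3
tcp_pos: [0.538, -0.2091, 0.1343]
eef_rot: [0.732, 0.681, -0.002, 0.003]
force: [0.2, -0.3, 0.6]
width: -0.005
```

```bash
cat > head.py <<'E'
from h import *
s=manip.read_state();p,d=snap('wrist','h%d'%int(s['t']*100));C=cloud('wrist',d)
print(s['tcp_pos'],s['force'])
P=C[d>0];J=(P[:,:2]-[.5407,-.1527])@np.array([[.998,-.062],[.062,.998]]).T
for nm,k in dict(ear=(abs(J[:,0])<.014)&(abs(P[:,2]-.097)<.004)&(J[:,1]<-.01),head=(abs(J[:,0])<.008)&(P[:,2]>.083)&(P[:,2]<.0935)&(J[:,1]<-.03)&(J[:,1]>-.1)).items():
    q=J[k,1]; print(nm,len(q),np.percentile(q,[2,50,98]).round(4) if len(q) else '')
u0=proj('wrist',[.5389,-.19,.09]).astype(int);x,y=np.clip(u0[0]-70,0,420),np.clip(u0[1]-60,0,300)
cv2.imwrite('pics/hd.png',cv2.resize(p[y:y+120,x:x+140],(700,600),interpolation=cv2.INTER_CUBIC)[...,::-1])
E
python3 head.py
```

```text
[ 0.53801614 -0.20909275  0.13431071] [ 0.18344877 -0.34737522  0.58481771]
ear 2909 [-0.0644 -0.0316 -0.0103]
head 549 [-0.0504 -0.0448 -0.0407]
```

Emit:
play_rows:
  commands:
    - {"gripper": 0,"dx": 0.01,"dy": 0.15,"dz": 0,"rx": 0,"ry": 0,"rz": 0}
    - {"gripper": 0,"dx": 0.02,"dy": 0.3,"dz": 0,"rx": 0,"ry": 0,"rz": 0}
    - {"gripper": 0,"dx": 0.02,"dy": 0.3,"dz": 0,"rx": 0,"ry": 0,"rz": 0}

```text
t: 12.65
tcp_pos: [0.5382, -0.2057, 0.1342]
eef_rot: [0.732, 0.681, -0.002, 0.002]
force: [-0.1, 0.7, -1.3]
width: -0.002
```

Emit:
play_rows:
  commands:
    - {"gripper": 0,"dx": 0.01,"dy": 0.1,"dz": 0,"rx": 0,"ry": 0,"rz": 0}
    - {"gripper": 0,"dx": 0.01,"dy": 0.1,"dz": 0,"rx": 0,"ry": 0,"rz": 0}

```text
t: 12.85
tcp_pos: [0.5382, -0.2056, 0.1342]
eef_rot: [0.732, 0.681, -0.002, 0.003]
force: [-0.7, -4.4, 0.7]
width: 0.005
```

```bash
python3 head.py
```

```text
[ 0.5382071  -0.20556405  0.1342242 ] [-0.66479301 -4.38411951  0.67533867]
ear 2888 [-0.0609 -0.0317 -0.0104]
head 291 [-0.047  -0.0427 -0.0411]
```

View pics/hd.png

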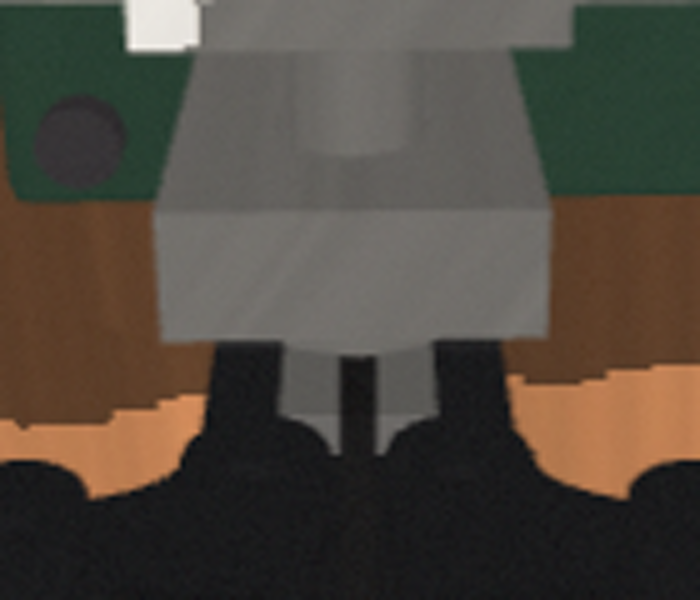

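The head has gone down against the ear at crop (355,345), with the force rising. A firmer push confirms the stop.

Emit:
play_rows:
  commands:
    - {"gripper": 0,"dx": 0.01,"dy": 0.15,"dz": 0,"rx": 0,"ry": 0,"rz": 0}
    - {"gripper": 0,"dx": 0.01,"dy": 0.15,"dz": 0,"rx": 0,"ry": 0,"rz": 0}

```text
t: 13.1
tcp_pos: [0.5382, -0.2054, 0.1343]
eef_rot: [0.733, 0.68, -0.002, 0.003]
force: [-0.3, -8.0, 0.8]
width: -0.001
```

It moved only 0.2 mm at 8 N, so the head is seated. I back off and check.

Emit:
play_rows:
  commands:
    - {"gripper": 0,"dx": -0.06,"dy": -1,"dz": 0,"rx": 0,"ry": 0,"rz": 0}
    - {"gripper": 0,"dx": -0.3,"dy": -4,"dz": 1,"rx": 0,"ry": 0,"rz": 0}
    - {"gripper": 0,"dx": -0.4,"dy": -6.5,"dz": 5,"rx": 0,"ry": 0,"rz": 0}
    - {"gripper": 0,"dx": -0.4,"dy": -6.5,"dz": 8,"rx": 0,"ry": 0,"rz": 0}
    - {"gripper": 0,"dx": -0.4,"dy": -6.5,"dz": 8,"rx": 0,"ry": 0,"rz": 0}
    - {"gripper": 0,"dx": -0.4,"dy": -6.5,"dz": 8,"rx": 0,"ry": 0,"rz": 0}

```text
t: 13.7
tcp_pos: [0.5342, -0.2706, 0.2148]
eef_rot: [0.733, 0.68, -0.002, 0.004]
force: [0.3, 0.1, -0.7]
width: 0.003
```

```bash
python3 look.py f1; python3 - <<'E'
from h import *
z=np.load('pics/f1.npz');d=z['d'];C=cloud('wrist',d);P=C[d>0];J=(P[:,:2]-[.5407,-.1527])@np.array([[.998,-.062],[.062,.998]]).T
k=(abs(J[:,0])<.014)&(abs(P[:,2]-.097)<.003)&(J[:,1]<-.015);print('ear y',np.percentile(J[k,1],[2,98]),k.sum())
k=(abs(J[:,0])<.008)&(P[:,2]>.080)&(P[:,2]<.0945)&(J[:,1]<-.034)&(J[:,1]>-.09);print('head y',np.percentile(J[k,1],[2,50,98]),k.sum())
z=np.load('pics/f1t.npz');d=z['d'];C=cloud('top',d);P=C[d>0];J=(P[:,:2]-[.5407,-.1527])@np.array([[.998,-.062],[.062,.998]]).T
m=(abs(J[:,1])<.004)&(J[:,0]>-.08)&(J[:,0]<-.025)&(P[:,2]>.05);print('handle z',np.median(P[m,2]),np.polyfit(J[m,0],P[m,2],1))
E
```

```text
13.7 [ 0.5342 -0.2706  0.2148] [ 0.3  0.1 -0.7] 0.003182027850383432 [[0.0744, 0.9972, 0.0023], [0.9972, -0.0744, -0.0079], [-0.0077, 0.0029, -1.0]]
ear y [-0.03540075 -0.02435916] 951
head y [-0.04152536 -0.03848411 -0.03484325] 265
handle z 0.08786725104969295 [-0.01750365  0.08718767]
```

View pics/f1c.png

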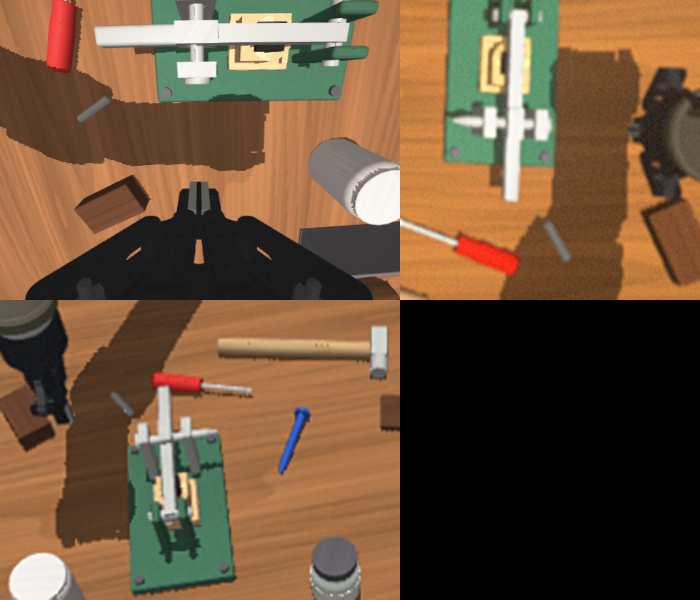

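The head spans y -41.5 to about -35.4, right against the ear's face, and the tip protrudes beyond the far ear. The arm is level, the heel is in its nest, and the tin and jar are where they were. I hand in.

```bash
python3 -c "
from cell import manip
print(manip.hand_in(), manip.read_state()['t'])"
```

```text
the job is handed in; nothing more can be done
the job is handed in; nothing more can be done
```

I swung the arm down level and took the steel pin from its rack. I threaded it from the jig's −y side through the near ear, the eye and the far ear. I then let go, pushed the head home with closed fingers, backed clear and handed in at about 14 s.

**Pin:** In the last wrist depth data the head spans jig y −41.5 to about −35 mm, and the ear's outer face is at −35.4 mm. The head is therefore against the ear. The last push at 8 N moved it only about 0.2 mm, and the tip shows beyond the far ear.

**Arm:** The handle top reads z 0.088 m, which is the level height. The slope fitted along the handle reads about −0.018 rad. That fit is noisy and disagrees slightly with the height, but both readings are inside the ±0.025 limit.

**Heel block and bystanders:** In the last pictures the heel block sits in its nest and the tin and jar stand where they were. I judged these by eye and did not measure them. The shoe last is outside the final crop; I kept the gripper clear of it but did not check it again.

**Disagreement:** The ear's face in the wrist camera is about 1.4 mm off along jig y from where my jig pose puts it. That is within the 2 mm calibration and made no difference to the fit.

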